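Tilt the angle bracket out of the carry bin and butt it against the stop

TASK

Take the aluminium angle bracket out of the deep narrow carry bin (it lies too near the end wall for fingers to get round its upright until it is drawn back): raise its upright end so that the plate tilts and comes out from under the carrying bar, without forcing it against the bin. Lay it gently, flat on its base, on the optical breadboard and push its plain end square up against the stop bar, near the middle of the bar, then let go. Leave everything else where it is.

Things in the scene. Friction and masses are not known exactly. Their poses are not given: they have to be found in the camera images.
- bracket_upright (a point): Centre of the upright of the loose aluminium angle bracket: a plate 12 mm thick (x), 60 mm wide (y), its top 60 mm above the base's underside, standing across the base's +x end with its outer face flush with that end. The point lies 6 mm inside the outer face, on the centre line, 34 mm above the base's underside. Axes as bracket.
- bracket_end (a point): Middle of the lower edge of the bracket's plain end (without upright): on the base's underside, 144 mm from bracket_upright along -x and 34 mm below it. Axes as bracket.
- bracket: The whole rigid L-shaped bracket, 0.2 to 0.4 kg: base plate 150 mm long (x), 60 wide (y), 8 thick, with one upright at its +x end. Origin: centre of the base's underside. x runs from plain end to upright, z up out of the base. It starts flat on the bin's floor, under the bar, upright towards the bin's +x end. A fingertip pressed on the upright's top with 8 to 20 N drags it along the bin's floor.
- carry_bin: Black open-topped bin, fixed to the bench: outside 268 mm long (x), 92 wide (y), 89 high; walls and floor 4 mm, inside 260 x 84 mm, 85 deep; slick floor. Origin: centre of its underside. The upright's outer face starts 8 to 16 mm from the inside of its +x end wall. Lifted level, the base hits the bar; tilted about 30 degrees, upright end high, it draws out up its own slope over the +x end wall.
- bin_bar (a point): Middle of the carrying bar's axis: a fixed bar 14 mm in diameter along the bin's y, across the middle of its length, its top flush with the rim (axis 78 mm above the bin's inner floor).
- breadboard: Black breadboard, fixed, 300 x 300 mm, working surface 25 mm above the bench. Origin: under its centre at bench height. On it: stop bar along its -x edge (see stop_face), laser mount (x 110 to 147, y -50 to 10 mm, 80 above the surface), camera on stage (x 35 to 148, y 90 to 146, 85 high), post (x 50, y -125, 33 mm wide, 85 high).
- stop_face (a point): Middle of the lower edge of the stop bar's face that looks to the breadboard's +x, at the working surface. The bar is aluminium, fixed, 130 mm long (y), 20 high, 14 thick behind this face. Axes: x square out of the face towards the breadboard's middle, y along the bar, z up. The job is done with bracket_end here and the bracket's x along this x.
- lens_tube: Bystander: black lens tube, 31 mm in diameter, 42 mm tall, standing on the breadboard. Origin at its underside.
- post_holder: Bystander: black post holder, 34 mm foot, 53 mm tall, standing on the breadboard. Origin at its underside.
- pliers: Bystander: pliers with black handles, 170 x 40 mm, lying beside the bin. Origin at the middle, on the bench.
- tweezers: Bystander: steel tweezers, 125 mm long, lying beside the bin. Origin at the middle, on the bench.
- solvent_bottle: Bystander: amber pump bottle, 70 mm in diameter, 124 mm tall, beyond the bin and breadboard. Origin at its underside.
- swab_jar: Bystander: white jar with black cap, 60 mm in diameter, 85 mm tall, between bin and breadboard. Origin at its underside.
- hex_driver: Bystander: screwdriver with black handle, 170 mm long, lying near the robot. Origin at its underside.
Things that resemble listed ones, but are neither listed nor needed, are in the scene too. What is shaped like the bracket but blue is not meant.

How it is judged:
By the outcome, as a careful person would: the job done as asked, in the order asked, and still so for the second after the job is handed in, with the robot touching nothing.
It also fails if it takes over 72 s, if anything falls off the work surface, if the arm or the gripper's body presses on something with over 40 N, if the wrist force passes 120 N, or if a joint passes its speed limit or range.

ROBOT

A 6-joint arm with a two-finger parallel gripper is mounted at the origin on the work surface. World frame = base frame: x ahead of the robot, y to its left, z up, the work surface at z = 0. Lengths are in mm, angles in rad, forces in N, time in s.
With the tool pointing down it reaches from about 375 to 975 mm from the base axis. Payload 3.8 kg.
Tool frame: the origin (TCP) lies midway between the tips of the shut fingers; the grasp point (between the pads) lies r.hold_point_z behind it (r.hold_point_z is the distance from the TCP to the grasp point, in mm); x points along the fingers, y is the direction in which the jaws open and shut, and the axes are right-handed (so a half turn about x gives the same grasp; the last joint's range is limited). The gripper opens to 85 mm and grips with 20 to 120 N. Pads are 22 mm wide; open, the fingers measure 114 mm over their backs; the gripper's body (76 mm by 85 mm) begins 54 mm behind the grasp point. The pads swing forward as they close: fully open they stand 13 mm farther back than shut.
Start: joints at [-1.238, 0.264, 1.604, -0, 1.274, -0.037], TCP at [243.959, -629.366, 231.28] pointing down, gripper open.
Joint ranges: [-2.63, 2.63], [-0.94, 2.18], [0.31, 2.57], [-1.31, 4.45], [0, 2.66], [-2.55, 2.55]. Speed limits (rad/s): [2.57, 2.57, 3.14, 3.14, 3.14, 3.14].

INTERFACE

Orientations are given as a rotation vector (axis times angle).
In Python, from plant import sensors, imaging, ticket, r gives the robot as it stands.
- The arm moves only by the tool move_arm, never from a script. Its argument "increments" is one flat list of numbers, 5 for each row, row after row: the shift along the tool's x, y, z in mm, then the turn about the tool's x in degrees, then the opening, from 0 (shut) to 1 (fully open). A call has exactly 10 rows; each row is the pose to reach, as a shift and turn from the pose measured when the call began, along the tool's axes at that moment; what a row does not reach only later rows make up. A row lasts 1/12 s, in which the tool goes at most 41.7 mm and 7.16 degrees, less where a joint would pass 70% of its speed; a pose out of reach is approached as far as the arm can. A call with a gripper value outside its range is refused whole. The fingers move at their own pace and stop on an object; "newtons" is the grip in N (left out, the last holds). Time passes only in rows, so rows that repeat a pose let the fingers close, or fill a call up. It gives the time, the measured TCP pose, the force and the opening at its end, in the units of the state.
- sensors.sense(): the state, without advancing time (a new reading comes with each control period).
- imaging.grab_frame(name): name is "scene" or "side" or "wrist"; returns the picture (384x512x3 uint8, red, green, blue); there is no depth.
- imaging.get_calibration(name): a dict with "intrinsics" (3x3 intrinsics, pixels), "world_from_camera" (4x4, takes a point from camera to world coordinates); the wrist camera has in their place "tool_from_camera" (4x4, takes a point from camera to tool coordinates, whose origin is the TCP and whose axes are the tool frame's). Camera axes: x right, y down, z forward; pixel columns grow to the right and rows downward; lengths in mm; the calibration is good to about 2 mm. A picture is of the moment at which its call begins: read the wrist's pose just before it. get_calibration takes no time and is no camera call.
- ticket.close_job(): hands the job in, once; it reports no verdict.
The state is a dict: "time_s": time; "joint_positions": joint angles; "qvel": joint speeds; "tau": joint torques, N m; "tool_pos": TCP position; "ee_rot": TCP orientation; "contact_force": force on the tool from outside, world axes, zero at the start; "moment": the same for the moment, N m; "grip_width": opening from 0.0 (shut) to 1.0 (fully open).
Only numpy, scipy, OpenCV 4.12 (cv2) and the standard library are available. Lean on these libraries where they do the work, as an engineer would, in place of code of your own. Each camera call takes 0.05 s, during which the arm holds its last target. There are 200 camera calls.

## Working session

There is one attempt and no reset: what is moved stays moved. The work goes in short steps, Python scripts to look and compute and a tool call to move; the robot and the scene stay as the last step left them, time stands still between calls to the robot, and variables do not carry over. Pictures are saved under pics/ and viewed, about 8 in all and at most 12, crops included, and the job is handed in when it is done.

Besides the shell and the picture viewer there is one more tool, called as name(argument=value, ...) on one line, values as JSON. move_arm: Moves the arm, as the interface text tells. Its arguments: {"type":"object","properties":{"increments":{"type":"array"},"newtons":{"type":"number"}},"required":["increments"]}

```bash
ls; mkdir -p pics; python3 - <<'E'
from plant import sensors, imaging, ticket, r
import cv2,numpy as np
for n in ["scene","side","wrist"]:
    im=imaging.grab_frame(n); cv2.imwrite(f"pics/{n}0.png",im[:,:,::-1]); c=imaging.get_calibration(n); print(n,{k:np.round(v,3).tolist() for k,v in c.items()})
s=sensors.sense(); print(s); print(r.hold_point_z)
a=cv2.imread("pics/scene0.png");b=cv2.imread("pics/side0.png");
E
```

```text
pics
scene {'intrinsics': [[399.024, 0.0, 247.905], [0.0, 399.024, 194.099], [0.0, 0.0, 1.0]], 'world_from_camera': [[-0.084, 0.792, -0.604, 1026.616], [0.996, 0.056, -0.065, 51.648], [-0.017, -0.608, -0.794, 783.251], [0.0, 0.0, 0.0, 1.0]]}
side {'intrinsics': [[383.647, 0.0, 258.77], [0.0, 383.647, 193.757], [0.0, 0.0, 1.0]], 'world_from_camera': [[0.998, -0.014, 0.059, 421.407], [-0.058, -0.535, 0.843, -710.926], [0.019, -0.845, -0.534, 536.464], [0.0, 0.0, 0.0, 1.0]]}
wrist {'intrinsics': [[307.551, 0.0, 254.611], [0.0, 307.551, 192.699], [0.0, 0.0, 1.0]], 'tool_from_camera': [[-0.0, -0.264, 0.965, -143.101], [1.0, 0.0, 0.0, -0.129], [-0.0, 0.965, 0.264, -66.335], [0.0, 0.0, 0.0, 1.0]]}
{'time_s': 0.15, 'joint_positions': array([-1.23789719e+00,  2.64578262e-01,  1.60508697e+00,  2.67351415e-05,
        1.27369137e+00, -3.68950241e-02]), 'qvel': array([-0.00021668, -0.00357329, -0.00516627, -0.00024725, -0.00238074,
       -0.00070098]), 'tau': array([ 4.88290198e-05, -5.15904164e+01, -3.67960382e+01, -2.75873703e-05,
        8.05782649e-03, -1.34859113e-05]), 'tool_pos': array([ 243.78227416, -628.82285169,  230.23486384]), 'ee_rot': array([ 2.01996157,  0.37963375, -2.02044421]), 'contact_force': array([-0.72041537, -0.785005  ,  0.53054668]), 'moment': array([-0.00621049, -0.01908119,  0.02677483]), 'grip_width': 1.0012604700630097}
18.700000000000003
```

View pics/scene0.png

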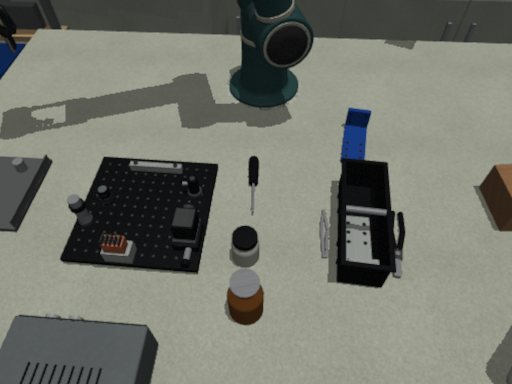

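View pics/side0.png

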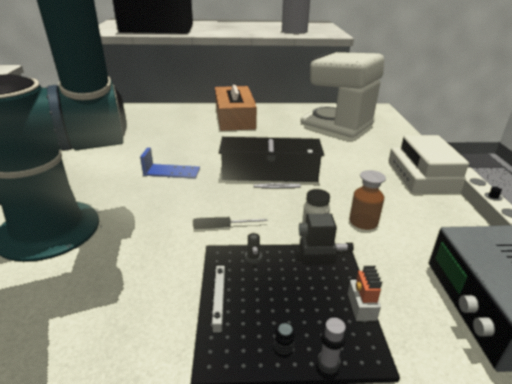

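The scene view shows the bin at about (363,220), with the silver plate under the bar at (358,240) and its upright at the lower (far) end. 

Things that could be mistaken for the bracket:
- Blue angle at (356,133): excluded by colour.
- Stop bar at (156,167): it is on the breadboard.
- White box at (118,252): not in the bin.

The silver part inside the bin is the one I want. I'll check it in a close crop.

```bash
cat > h.py <<'E'
import numpy as np, cv2
from scipy.spatial.transform import Rotation as R
from plant import sensors, imaging, r
def cam(n,s=None):
    c=imaging.get_calibration(n)
    if n!="wrist": return c["intrinsics"],c["world_from_camera"]
    s=s or sensors.sense(); T=np.eye(4); T[:3,:3]=R.from_rotvec(s["ee_rot"]).as_matrix(); T[:3,3]=s["tool_pos"]
    return c["intrinsics"],T@c["tool_from_camera"]
def ray(c,p):
    K,T=c; d=T[:3,:3]@np.linalg.inv(K)@[p[0],p[1],1]; return T[:3,3],d/np.linalg.norm(d)
def onz(c,p,z):
    o,d=ray(c,p); return o+d*(z-o[2])/d[2]
def tri(obs):
    A=0;b=0
    for c,p in obs:
        o,d=ray(c,p); M=np.eye(3)-np.outer(d,d); A=A+M; b=b+M@o
    X=np.linalg.solve(A,b); return X,[float(np.linalg.norm((np.eye(3)-np.outer(ray(c,p)[1],ray(c,p)[1]))@(X-c[0+1][:3,3]))) for c,p in obs]
def proj(c,X):
    K,T=c; q=K@(T[:3,:3].T@(np.asarray(X)-T[:3,3])); return q[:2]/q[2]
def delta(s,X):  # world shift -> tool axes
    return R.from_rotvec(s["ee_rot"]).inv().apply(np.asarray(X)-s["tool_pos"])
E
python3 - <<'E'
from h import *
s=sensors.sense(); print(np.round(R.from_rotvec(s["ee_rot"]).as_matrix(),3))
c=cam("scene")
for n,p,z in [("bin farL",(338,280),89),("bin farR",(384,284),89),("nearL",(342,161),89),("nearR",(387,163),89),("stopL",(131,168),25),("stopR",(181,172),25)]: print(n,np.round(onz(c,p,z),0))
a=cv2.imread("pics/scene0.png")
A=cv2.resize(a[150:290,315:410],None,fx=4.2,fy=4.2,interpolation=cv2.INTER_CUBIC)
B=cv2.resize(a[150:275,60:225],None,fx=2.4,fy=2.4,interpolation=cv2.INTER_CUBIC)
m=np.zeros((590,800,3),np.uint8); m[:A.shape[0],:A.shape[1]]=A; m[:B.shape[0],402:402+B.shape[1]]=B[:,:398]; cv2.imwrite("pics/crop1.png",m)
E
```

```text
[[-0.001  0.361 -0.932]
 [ 0.002 -0.932 -0.361]
 [-1.    -0.002 -0.   ]]
bin farL [688. 180.  89.]
bin farR [690. 265.  89.]
nearL [386. 205.  89.]
nearR [385. 308.  89.]
stopL [ 387. -313.   25.]
stopR [ 392. -184.   25.]
```

View pics/crop1.png

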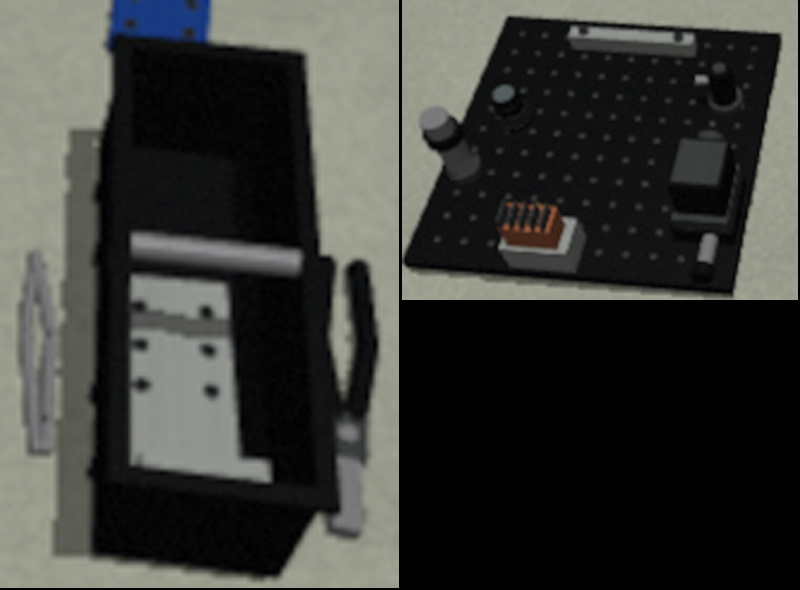

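The crop confirms it: the silver bracket lies in the bin, with its upright at the far (world +x) end. Next I'll work out the bin pose and the move.

```bash
python3 - <<'E'
from h import *
c=cam("scene"); f=lambda x,y:(315+x/4.2,150+y/4.2); g=lambda x,y:(60+(x-402)/2.4,150+y/2.4)
P={k:onz(c,f(*p),z) for k,p,z in [("FL",(108,478),89),("FR",(338,505),89),("NL",(115,42),89),("NR",(303,55),89),("bar",(215,240),89),("uTopR",(270,462),64),("plR",(228,283),12),("uInR",(240,458),12)]}
for k,v in P.items(): print(k,np.round(v,0))
a=(P["FL"]+P["FR"]-P["NL"]-P["NR"])/2; print("len",np.linalg.norm(a),"yaw",np.degrees(np.arctan2(a[1],a[0])),"w",np.linalg.norm(P["FR"]-P["FL"]),np.linalg.norm(P["NR"]-P["NL"]),"cen",(P["FL"]+P["FR"]+P["NL"]+P["NR"])/4)
for n,p,z in [("sL",(570,50),25),("sR",(694,56),25),("sTL",(571,38),45),("sTR",(694,42),45),("bL0",(508,17),25),("bR0",(781,36),25),("bL1",(405,266),25),("bR1",(733,294),25)]: print(n,np.round(onz(c,g(*p),z),0))
s=sensors.sense(); print(delta(s,[600,230,260]))
E
```

```text
FL [654. 187.  89.]
FR [660. 290.  89.]
NL [383. 206.  89.]
NR [385. 309.  89.]
bar [515. 249.  89.]
uTopR [626. 269.  64.]
plR [487. 275.  12.]
uInR [596. 270.  12.]
len 273.28969398784653 yaw -3.9593057546226818 w 102.63980671014913 102.13155771888621 cen [520.43149987 248.05086152  89.        ]
sL [ 397. -313.   25.]
sR [ 396. -181.   25.]
sTL [ 397. -307.   45.]
sTR [ 394. -178.   45.]
bL0 [ 355. -393.   25.]
bR0 [362. -94.  25.]
bL1 [ 657. -394.   25.]
bR1 [662. -97.  25.]
[ -28.52290052 -672.0788679  -642.53417154]
```

move_arm(increments=[-20,-680,-634,-65,0,-20,-680,-634,-65,0,-20,-680,-634,-65,0,-20,-680,-634,-65,0,-20,-680,-634,-65,0,-20,-680,-634,-65,0,-20,-680,-634,-65,0,-20,-680,-634,-65,0,-20,-680,-634,-65,0,-20,-680,-634,-65,0])

```text
time_s: 0.98
tool_pos: [398.6, -240.5, 240.2]
ee_rot: [1.255, 1.181, -1.254]
contact_force: [2.0, -0.7, -0.2]
grip_width: -0.002
```

```bash
python3 - <<'E'
from h import *
s=sensors.sense(); print(s["time_s"],s["tool_pos"],s["joint_positions"],R.from_rotvec(s["ee_rot"]).as_matrix().round(3)); print(delta(s,[590,235,250]))
E
```

```text
0.9833 [ 398.63107144 -240.53835456  240.23996289] [-5.97304747e-01 -1.46259159e-01  2.02026343e+00  1.22376221e-03
  1.26886407e+00 -5.36085567e-01] [[-0.     0.998 -0.062]
 [ 0.002 -0.062 -0.998]
 [-1.    -0.001 -0.002]]
[  -9.03554931  161.73448574 -486.43022806]
```

```bash
python3 - <<'E'
from h import *
import pickle
s=sensors.sense(); im=imaging.grab_frame("wrist"); cv2.imwrite("pics/w_stop.png",im[:,:,::-1]); pickle.dump(cam("wrist",s),open("w_stop.pkl","wb"))
E
```

move_arm(increments=[-10,162,-487,0,0,-10,162,-487,0,0,-10,162,-487,0,0,-10,162,-487,0,0,-10,162,-487,0,0,-10,162,-487,0,0,-10,162,-487,0,0,-10,162,-487,0,0,-10,162,-487,0,0,-10,162,-487,0,0])

```text
time_s: 1.87
tool_pos: [553.5, 146.1, 251.4]
ee_rot: [1.26, 1.184, -1.249]
contact_force: [0.8, -0.4, 0.7]
grip_width: -0.001
```

move_arm(increments=[0,30,-85,0,0,0,30,-85,0,0,0,30,-85,0,0,0,30,-85,0,0,0,30,-85,0,0,0,30,-85,0,0,0,30,-85,0,0,0,30,-85,0,0,0,30,-85,0,0,0,30,-85,0,0])

```text
time_s: 2.7
tool_pos: [588.6, 228.1, 252.4]
ee_rot: [1.261, 1.184, -1.25]
contact_force: [-0.6, -0.5, 0.2]
grip_width: -0.003
```

```bash
python3 - <<'E'
from h import *
import pickle
s=sensors.sense(); im=imaging.grab_frame("wrist"); cv2.imwrite("pics/w_bin1.png",im[:,:,::-1]); pickle.dump(cam("wrist",s),open("w_bin1.pkl","wb"))
print(s["time_s"],s["tool_pos"],R.from_rotvec(s["ee_rot"]).as_matrix().round(3),s["contact_force"])
E
```

```text
2.7 [588.62493239 228.14249217 252.40037305] [[ 0.002  0.998 -0.062]
 [ 0.008 -0.062 -0.998]
 [-1.     0.002 -0.008]] [-0.59040008 -0.46633834  0.16400427]
```

View pics/w_bin1.png

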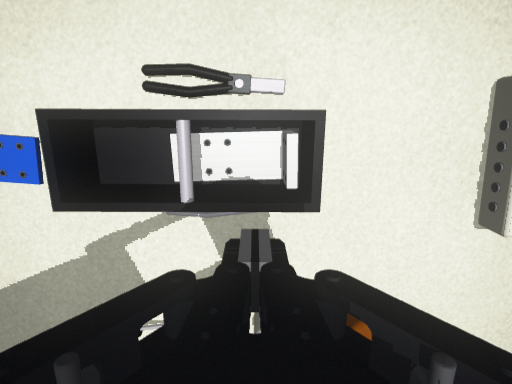

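View pics/w_stop.png

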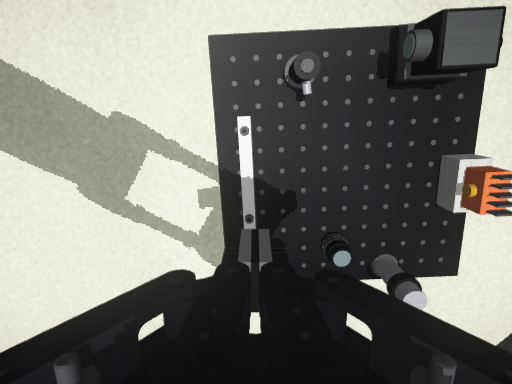

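Wrist view:
- Bin rim corners are at (37,110), (326,110), (320,212) and (54,212).
- The bar is at x≈185.
- The upright's top band runs x 286–298, y 130–188.

In the board view the stop bar runs from (238,117)/(250,117) down to about (255,228). I'll turn these pixels into positions.

```bash
python3 - <<'E'
from h import *
import pickle
w=pickle.load(open("w_bin1.pkl","rb")); c=cam("scene"); ws=pickle.load(open("w_stop.pkl","rb"))
print("tri upright inner +y corner",tri([(w,(287,130)),(c,(379.5,259.5))]))
g=cv2.imread("pics/w_bin1.png",0)
print("row160",g[160,270:330].tolist()); print("col292",g[120:196,292].tolist())
for n,p,z in [("rim",(37,110),89),("rim",(326,110),89),("rim",(320,212),89),("rim",(54,212),89),("upTL",(287,130),64),("upTR",(298,130),64),("upBL",(286,188),64),("upBR",(298,188),64),("bar",(184,120),89),("bar",(186,202),89),("baseB",(203,180),12),("baseT",(203,133),12)]: print(n,np.round(onz(w,p,z),1))
print("stop tops",tri([(ws,(238,117)),(c,(60+(694-402)/2.4,150+31/2.4))]))
for n,p,z in [("topleft",(238,117),45),("topright",(250,117),45),("lowR",(255,222),45),("bedge",(208,36),25),("bedge2",(402,27),25)]: print(n,np.round(onz(ws,p,z),1))
h=cv2.imread("pics/w_stop.png",0)
for y in (125,150,175,200,220): print(y,h[y,228:268].tolist())
print("col245",h[105:125,245].tolist())
E
```

```text
tri upright inner +y corner (array([625.23085408, 271.0733366 ,  63.59410576]), [1.0930911282616504, 1.0930911282615714])
row160 [244, 244, 244, 244, 244, 244, 244, 244, 244, 244, 177, 160, 130, 98, 95, 93, 134, 241, 245, 244, 245, 244, 244, 244, 244, 244, 244, 222, 88, 51, 49, 47, 47, 46, 47, 45, 44, 44, 46, 46, 46, 45, 46, 58, 68, 69, 69, 68, 67, 68, 67, 68, 68, 199, 238, 239, 238, 237, 237, 235]
col292 [59, 55, 53, 54, 53, 55, 54, 55, 74, 78, 85, 105, 109, 174, 243, 248, 248, 247, 247, 247, 247, 247, 247, 247, 246, 246, 246, 246, 246, 246, 246, 246, 246, 245, 245, 245, 245, 245, 245, 245, 244, 245, 244, 244, 244, 243, 244, 243, 243, 243, 243, 243, 243, 243, 242, 242, 242, 242, 241, 242, 241, 241, 241, 240, 240, 239, 239, 239, 169, 71, 42, 44, 43, 42, 43, 41]
rim [383.6 307.5  89. ]
rim [661.4 290.3  89. ]
rim [654.8 187.   89. ]
rim [376.2 204.5  89. ]
upTL [625.7 272.1  64. ]
upTR [637.4 271.3  64. ]
upBL [622.4 208.8  64. ]
upBR [635.7 208.   64. ]
bar [523.6 289.4  89. ]
bar [515.7 206.7  89. ]
baseB [521.7 212.7  12. ]
baseT [527.9 271.5  12. ]
stop tops (array([ 384.05357028,
[... 508 characters left out ...]
47, 247, 118, 61, 58, 59, 60, 82, 114, 118, 118, 117, 90, 61, 56, 56, 56, 57]
175 [44, 44, 42, 43, 43, 42, 40, 40, 40, 41, 43, 50, 134, 241, 245, 245, 244, 245, 244, 245, 244, 244, 245, 245, 245, 137, 61, 53, 53, 53, 52, 52, 55, 56, 51, 52, 52, 53, 52, 51]
200 [40, 38, 36, 38, 39, 37, 37, 37, 34, 36, 36, 34, 33, 34, 116, 153, 155, 154, 155, 156, 156, 154, 155, 155, 154, 156, 110, 42, 29, 28, 28, 28, 28, 28, 28, 27, 27, 28, 27, 27]
220 [36, 37, 34, 34, 35, 34, 34, 33, 33, 32, 31, 32, 31, 29, 29, 80, 142, 74, 58, 43, 29, 29, 30, 55, 59, 117, 148, 105, 40, 24, 25, 26, 24, 27, 26, 24, 23, 24, 24, 23]
col245 [63, 63, 65, 63, 64, 63, 61, 62, 63, 64, 69, 218, 246, 248, 248, 248, 248, 248, 248, 248]
```

The upright's top centre is about (630,240), z≈64. It triangulates at 63.6, which fits. The outer face is about 11 mm from the inner end wall, also within the stated range. Next I press with shut fingers and draw it back.

move_arm(increments=[40,36,-14,0,0,80,36,-14,0,0,120,36,-14,0,0,150,36,-14,0,0,170,36,-14,0,0,177,36,-14,0,0,177,36,-14,0,0,177,36,-14,0,0,177,36,-14,0,0,177,36,-14,0,0])

```text
time_s: 3.58
tool_pos: [627.9, 242.2, 78.7]
ee_rot: [1.265, 1.181, -1.245]
contact_force: [0.5, 1.2, -0.0]
grip_width: 0.0
```

move_arm(increments=[4,0,0,0,0,7,0,0,0,0,10,0,0,0,0,12,0,0,0,0,13,0,0,0,0,14,0,0,0,0,15,0,0,0,0,15.5,0,0,0,0,16,0,0,0,0,16,0,0,0,0])

```text
time_s: 4.42
tool_pos: [628.2, 242.3, 64.1]
ee_rot: [1.265, 1.181, -1.245]
contact_force: [-2.3, -1.4, 7.0]
grip_width: 0.001
```

move_arm(increments=[2,0,0,0,0,3,0,0,0,0,3,0,0,0,0,3,-4,0,0,0,3,-8,0,0,0,3,-12,0,0,0,3,-16,0,0,0,3,-20,0,0,0,3,-25,0,0,0,3,-30,0,0,0])

```text
time_s: 5.25
tool_pos: [597.1, 244.0, 60.1]
ee_rot: [1.264, 1.182, -1.247]
contact_force: [-0.3, 0.5, -0.4]
grip_width: -0.005
```

```bash
python3 - <<'E'
from h import *
s=sensors.sense(); print(s["contact_force"],s["tool_pos"])
c=cam("scene"); im=imaging.grab_frame("scene")[:,:,::-1]; cv2.imwrite("pics/s1.png",im)
cv2.imwrite("pics/s1c.png",cv2.resize(im[150:290,315:410],None,fx=4.2,fy=4.2,interpolation=cv2.INTER_CUBIC))
E
```

```text
[-0.32659189  0.5041975  -0.41695014] [597.11332377 244.02916222  60.08713634]
```

move_arm(increments=[-20,0,0,0,0,-45,0,0,0,0,-70,0,0,0,0,-70,0,40,0,0,-70,0,40,0,0,-70,0,40,0,0,-70,0,40,0,0,-70,0,40,0,0,-70,0,40,0,0,-70,0,40,0,0])

```text
time_s: 6.13
tool_pos: [592.8, 204.1, 128.8]
ee_rot: [1.262, 1.184, -1.248]
contact_force: [0.4, -1.5, -0.7]
grip_width: -0.0
```

```bash
python3 - <<'E'
from h import *
import pickle
s=sensors.sense(); im=imaging.grab_frame("wrist"); cv2.imwrite("pics/w_bin2.png",im[:,:,::-1]); pickle.dump((s,cam("wrist",s)),open("w_bin2.pkl","wb"))
print(s["time_s"],s["tool_pos"],s["contact_force"])
E
```

```text
6.1333 [592.82849232 204.07090549 128.7811748 ] [ 0.44074028 -1.48784563 -0.66150311]
```

View pics/w_bin2.png

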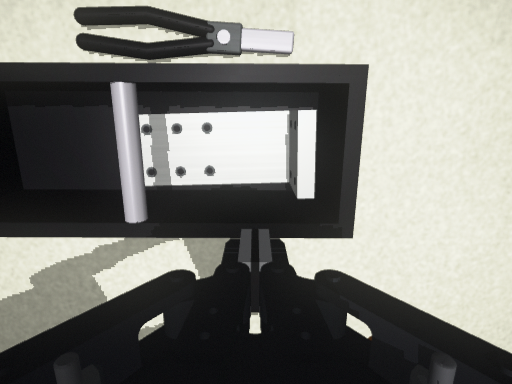

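The upright's top is now at x 298–316, y 110–198. I'll measure how far it was drawn.

```bash
python3 - <<'E'
from h import *
import pickle
s,w=pickle.load(open("w_bin2.pkl","rb"))
g=cv2.imread("pics/w_bin2.png",0)
print("row160",g[160,280:370].tolist())
for n,p,z in [("TL",(298,110),64),("TR",(317,110),64),("BL",(296,198),64),("BR",(315,198),64),("rimR",(368,66),89),("rimR",(353,237),89),("rimin",(349,85),89),("rimin",(341,220),89),("bar",(122,83),89),("bar",(137,221),89)]: print(n,np.round(onz(w,p,z),1))
E
```

```text
row160 [244, 244, 244, 244, 244, 244, 176, 158, 159, 102, 92, 92, 92, 94, 93, 92, 93, 173, 240, 243, 243, 243, 242, 241, 242, 242, 242, 242, 241, 242, 241, 241, 241, 241, 241, 117, 43, 37, 37, 37, 38, 36, 36, 35, 35, 34, 35, 34, 34, 36, 34, 33, 34, 33, 33, 34, 33, 34, 33, 34, 34, 31, 34, 48, 54, 55, 54, 55, 55, 55, 53, 56, 54, 54, 54, 56, 55, 55, 55, 55, 230, 236, 236, 236, 237, 237, 238, 237, 237, 238]
TL [625.  268.5  64. ]
TR [637.4 267.8  64. ]
BL [622.1 208.7  64. ]
BR [635.5 207.9  64. ]
rimR [661.  289.9  89. ]
rimR [654.9 187.7  89. ]
rimin [650.6 280.5  89. ]
rimin [647.  199.8  89. ]
bar [522.9 289.3  89. ]
bar [518.3 207.1  89. ]
```

It hadn't moved, because the fingers slid off with too little force. I'll press harder this time and check the force before dragging.

move_arm(increments=[0,37,-38,0,0,0,37,-38,0,0,25,37,-38,0,0,45,37,-38,0,0,55,37,-38,0,0,60,37,-38,0,0,63,37,-38,0,0,65,37,-38,0,0,66.5,37,-38,0,0,67.5,37,-38,0,0])

```text
time_s: 7.02
tool_pos: [633.2, 240.5, 64.1]
ee_rot: [1.263, 1.183, -1.246]
contact_force: [-3.2, -0.8, 9.1]
grip_width: -0.001
```

move_arm(increments=[1,0,0,0,0,2,0,0,0,0,3,0,0,0,0,3,0,0,0,0,3,0,0,0,0,3,0,0,0,0,3,0,0,0,0,3,0,0,0,0,3,0,0,0,0,3,0,0,0,0])

```text
time_s: 7.85
tool_pos: [634.6, 240.9, 64.0]
ee_rot: [1.265, 1.181, -1.243]
contact_force: [-2.8, -1.0, 9.4]
grip_width: 0.006
```

move_arm(increments=[4,0,0,0,0,5,0,0,0,0,5.5,0,0,0,0,5.5,-2,0,0,0,5.5,-4,0,0,0,5.5,-6,0,0,0,5.5,-8,0,0,0,5.5,-10,0,0,0,5.5,-12,0,0,0,5.5,-14,0,0,0])

```text
time_s: 8.68
tool_pos: [626.9, 243.0, 64.1]
ee_rot: [1.274, 1.174, -1.232]
contact_force: [5.5, -0.3, 10.1]
grip_width: 0.002
```

```bash
python3 - <<'E'
from h import *
s=sensors.sense(); w=cam("wrist",s); im=imaging.grab_frame("wrist"); g=cv2.cvtColor(im,cv2.COLOR_RGB2GRAY); cv2.imwrite("pics/w3.png",im[:,:,::-1])
p=proj(w,[630,262,64]); print(p,s["tool_pos"],s["contact_force"]); y=int(p[1]); x=int(p[0])
row=g[y,x-60:x+60]; print(y,x-60,row.tolist())
for dx in range(-60,60,4): print(x+dx,onz(w,(x+dx,y),64).round(0)[:2],end=" ")
E
```

```text
[259.40810451 208.95185777] [626.8734199  243.02385765  64.08166925] [ 5.45719702 -0.31792553 10.08133179]
208 199 [153, 154, 153, 154, 153, 153, 153, 155, 153, 153, 153, 154, 153, 155, 153, 153, 154, 153, 154, 153, 154, 154, 155, 155, 155, 155, 155, 156, 156, 155, 155, 155, 154, 205, 236, 238, 238, 239, 238, 238, 238, 238, 238, 238, 238, 238, 239, 238, 238, 238, 238, 238, 239, 238, 238, 238, 238, 238, 93, 34, 33, 33, 33, 34, 32, 32, 33, 31, 31, 31, 30, 44, 45, 44, 44, 44, 44, 45, 46, 31, 31, 27, 28, 28, 29, 24, 21, 20, 20, 20, 21, 20, 20, 21, 20, 22, 21, 22, 22, 24, 22, 23, 22, 24, 21, 23, 24, 22, 24, 25, 31, 45, 46, 46, 46, 45, 46, 46, 46, 48]
199 [601. 264.] 203 [603. 264.] 207 [604. 264.] 211 [606. 264.] 215 [608. 264.] 219 [610. 264.] 223 [612. 264.] 227 [614. 264.] 231 [616. 263.] 235 [618. 263.] 239 [620. 263.] 243 [622. 263.] 247 [624. 263.] 251 [626. 263.] 255 [628. 263.] 259 [630. 263.] 263 [632. 262.] 267 [634. 262.] 271 [636. 262.] 275 [638. 262.] 279 [640. 262.] 283 [642. 262.] 287 [644. 262.] 291 [646. 261.] 295 [648. 261.] 299 [649. 261.] 303 [651. 261.] 307 [653. 261.] 311 [655. 261.] 315 [657. 261.]
```

The upright moved about 8 mm with the finger, so it drags. I'll continue.

move_arm(increments=[5,-8,0,0,0,5,-10,0,0,0,5,-12,0,0,0,5,-15,0,0,0,5,-18,0,0,0,5,-21,0,0,0,5,-24,0,0,0,5,-27,0,0,0,5,-30,0,0,0,5,-32,0,0,0])

```text
time_s: 9.57
tool_pos: [601.0, 246.7, 64.1]
ee_rot: [1.284, 1.168, -1.219]
contact_force: [5.0, -0.8, 10.9]
grip_width: -0.008
```

```bash
cat > up.py <<'E'
from h import *
s=sensors.sense(); w=cam("wrist",s); im=imaging.grab_frame("wrist"); g=cv2.cvtColor(im,cv2.COLOR_RGB2GRAY).astype(int); cv2.imwrite("pics/w4.png",im[:,:,::-1])
print(s["time_s"],s["tool_pos"],s["contact_force"],R.from_rotvec(s["ee_rot"]).as_matrix().round(3).tolist())
for Y in (262,266):
    xs=np.arange(560,650,0.5); v=[]
    for X in xs:
        p=proj(w,[X,Y,64]).round().astype(int); v.append(g[p[1],p[0]] if 0<=p[0]<512 and 0<=p[1]<384 else -1)
    v=np.array(v); d=np.diff(v); print(Y,[(float(xs[i]),int(d[i])) for i in np.where(abs(d)>25)[0]])
E
python3 up.py
```

```text
9.5667 [600.96041491 246.67451153  64.11109902] [ 5.03775302 -0.79949951 10.94304818] [[0.035, 0.998, -0.06], [0.017, -0.061, -0.998], [-0.999, 0.034, -0.019]]
262 [(592.5, 28), (599.0, 82), (602.5, -146), (603.0, -55)]
266 [(590.5, 81), (602.5, -78), (603.0, -107)]
```

move_arm(increments=[-20,-2,0,0,0,-40,-4,4,0,0.5,-40,-4,4,0,0.5,-40,-4,4,0,0.5,-40,-4,4,0,0.5,-40,-4,4,0,0.5,-40,-4,4,0,0.5,-40,-4,4,0,0.5,-40,-4,4,0,0.5,-40,-4,4,0,0.5], newtons=20)

```text
time_s: 10.45
tool_pos: [594.7, 242.2, 103.2]
ee_rot: [1.283, 1.169, -1.22]
contact_force: [1.0, 0.5, 0.3]
grip_width: 0.498
```

```bash
python3 up.py; python3 - <<'E'
from h import *
g=cv2.imread("pics/w4.png",0); w=cam("wrist")
for X in (594,597,600):
    Ys=np.arange(225,290,0.5); v=np.array([int(g[int(round(p[1])),int(round(p[0]))]) for p in (proj(w,[X,Y,64]) for Y in Ys)]); d=np.diff(v); print(X,[(float(Ys[i]),int(d[i])) for i in np.where(abs(d)>25)[0]])
E
```

```text
10.45 [594.73702353 242.21387226 103.19480753] [0.96345547 0.51700777 0.30186787] [[0.034, 0.998, -0.06], [0.017, -0.061, -0.998], [-0.999, 0.033, -0.019]]
262 [(588.5, -66), (590.5, 78), (602.0, -73), (602.5, -96)]
266 [(588.0, -68), (590.5, 75), (602.5, -133), (603.0, -51)]
594 [(250.5, 57), (273.5, -61), (274.0, -75)]
597 [(250.5, 32), (251.0, 49), (273.0, -29), (274.0, -107)]
600 [(248.0, 27), (249.0, 59), (273.5, -132)]
```

View pics/w4.png

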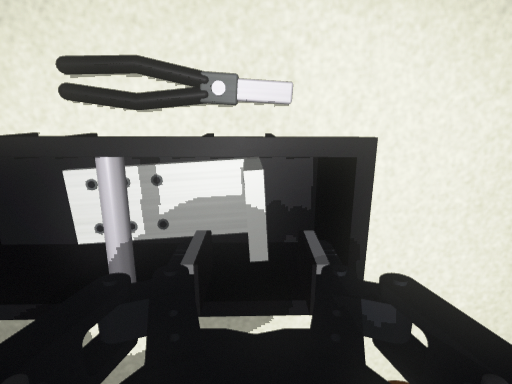

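Both fingers now have room on either side of the upright (top band x≈245–268 px). I'll lower and pinch the top at the minimum force.

move_arm(increments=[20,0,0,-2,0.5,35,0,0,-2,0.5,44,0,0,-2,0.5,50,0,0,-2,0.5,50,0,0,-2,0.5,50,0,0,-2,0.5,50,0,0,-2,0.35,50,0,0,-2,0.2,50,0,0,-2,0.1,50,0,0,-2,0], newtons=20)

```text
time_s: 11.33
tool_pos: [597.4, 243.3, 54.7]
ee_rot: [1.258, 1.184, -1.193]
contact_force: [-0.6, -0.6, 2.2]
grip_width: 0.136
```

move_arm(increments=[0,0,0,0,0,0,0,0,0,0,0,0,0,0,0,0,0,0,0,0,-2,0,0,0,0,-5,0,0,0,0,-9,0,0,0,0,-14,0,0,0,0,-20,0,0,0,0,-20,0,0,0,0], newtons=20)

```text
time_s: 12.17
tool_pos: [597.7, 243.3, 76.4]
ee_rot: [1.26, 1.183, -1.191]
contact_force: [0.2, 0.6, -3.1]
grip_width: 0.13
```

```bash
python3 - <<'E'
from h import *
s=sensors.sense(); print(s["moment"],s["contact_force"],R.from_rotvec(s["ee_rot"]).as_matrix().round(3).tolist()); a=imaging.grab_frame("wrist")[:,:,::-1]; b=imaging.grab_frame("scene")[:,:,::-1]
A=a[120:340,40:400]; B=cv2.resize(b[140:300,310:410],None,fx=3.4,fy=3.4)
m=np.zeros((550,720,3),np.uint8); m[:220,:360]=A; m[:544,370:710]=B; cv2.imwrite("pics/l1.png",m)
E
```

```text
[-0.05739873 -0.15742001  0.008347  ] [ 0.24270112  0.55699915 -3.05059858] [[0.038, 0.999, -0.025], [0.019, -0.026, -0.999], [-0.999, 0.038, -0.02]]
```

View pics/l1.png

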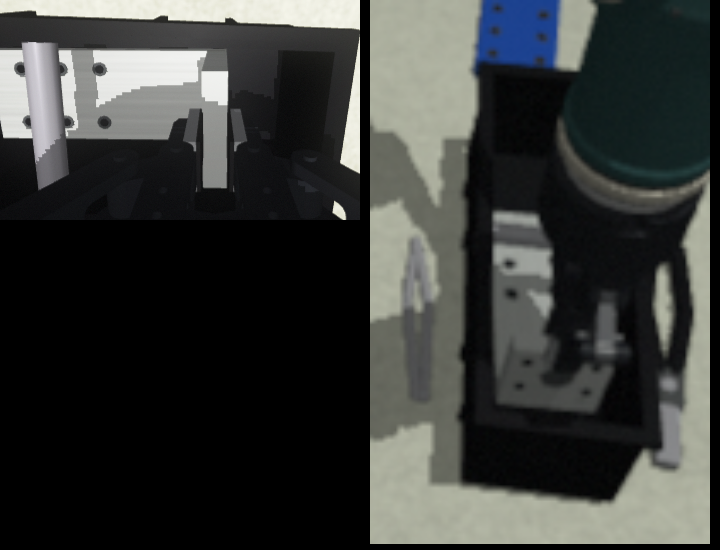

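It is held level at 20 N, and the load (about 3.1 N) fits the bracket's mass. I'll raise it slowly towards the bar, letting it tip in the light grip while I watch the force.

move_arm(increments=[-5,0,0,0,0,-10,0,0,0,0,-15,0,0,0,0,-20,0,0,0,0,-24,0,0,0,0,-27,1,0,0,0,-30,1,0,0,0,-32,1,0,0,0,-34,1,0,0,0,-35,1,0,0,0])

```text
time_s: 13.1
tool_pos: [596.8, 242.5, 110.6]
ee_rot: [1.259, 1.183, -1.192]
contact_force: [-0.3, 0.3, -3.9]
grip_width: 0.127
```

move_arm(increments=[-1,0,0,0,0,-2,0,0,0,0,-3,0,0,0,0,-4,0,0,0,0,-5,0,0,0,0,-6,0,0,0,0,-7,0,0,0,0,-8,0,0,0,0,-9,0,0,0,0,-10,0,0,0,0])

```text
time_s: 13.93
tool_pos: [596.5, 242.3, 120.7]
ee_rot: [1.259, 1.183, -1.192]
contact_force: [0.1, 0.4, -3.4]
grip_width: 0.135
```

```bash
python3 - <<'E'
from h import *
s=sensors.sense(); print(s["moment"],s["contact_force"],s["tool_pos"],R.from_rotvec(s["ee_rot"]).as_matrix().round(3).tolist())
E
```

```text
[ 0.00175792 -0.08045083 -0.01176395] [ 0.07591351  0.44673735 -3.41191605] [596.47769904 242.30880957 120.70629126] [[0.037, 0.999, -0.025], [0.018, -0.026, -0.999], [-0.999, 0.037, -0.019]]
```

move_arm(increments=[-1,0,0,0,0,-2,0,0,0,0,-3,0,0,0,0,-4,0,0,0,0,-5,0,0,0,0,-6,0,0,0,0,-7,0,0,0,0,-8,0,0,0,0,-9,0,0,0,0,-10,0,0,0,0])

```text
time_s: 14.77
tool_pos: [595.9, 242.1, 130.6]
ee_rot: [1.259, 1.183, -1.192]
contact_force: [-0.4, 0.8, -4.6]
grip_width: 0.136
```

```bash
python3 - <<'E'
from h import *
s=sensors.sense(); print(s["moment"],s["contact_force"],s["tool_pos"],R.from_rotvec(s["ee_rot"]).as_matrix().round(3).tolist())
a=imaging.grab_frame("wrist")[:,:,::-1]; b=imaging.grab_frame("scene")[:,:,::-1]; c=imaging.grab_frame("side")[:,:,::-1]
m=np.zeros((600,740,3),np.uint8); m[:260,:360]=a[80:340,40:400]; m[:512,370:710]=cv2.resize(b[140:300,310:416],(340,512)); m[270:590,:360]=cv2.resize(c[90:190,215:327],(360,320)); cv2.imwrite("pics/l2.png",m)
E
```

```text
[-0.09534399 -0.21474241  0.05786197] [-0.39117158  0.80322322 -4.60001606] [595.92188751 242.08381028 130.58208687] [[0.037, 0.999, -0.025], [0.018, -0.026, -0.999], [-0.999, 0.036, -0.019]]
```

View pics/l2.png

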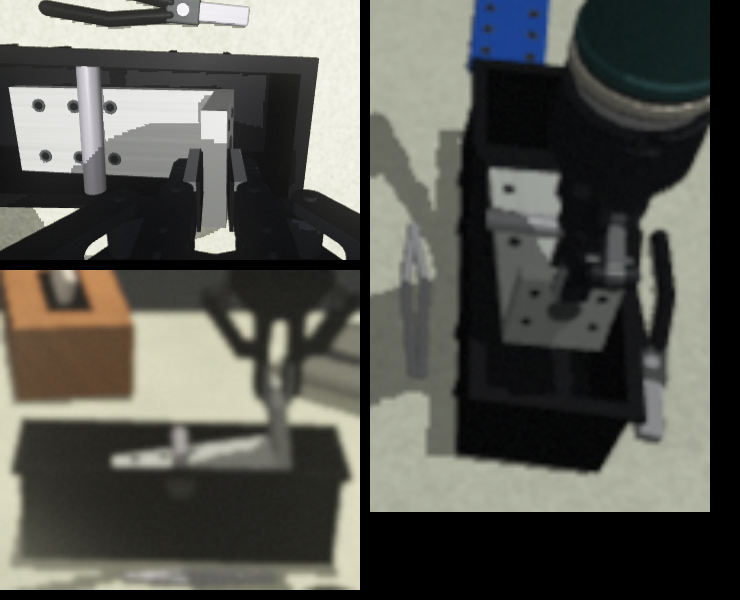

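The side view shows the plate starting to tilt, upright end high, pivoting in the grip with only 1–2 N against the bar. I'll continue.

move_arm(increments=[-1.5,0,0,0,0,-3,0,0,0,0,-4.5,0,0,0,0,-6,0,0,0,0,-7.5,0,0,0,0,-9,0,0,0,0,-10.5,0,0,0,0,-12,0,0,0,0,-13.5,0,0,0,0,-15,0,0,0,0])

```text
time_s: 15.75
tool_pos: [595.6, 241.8, 145.9]
ee_rot: [1.259, 1.183, -1.192]
contact_force: [0.3, -0.1, -7.5]
grip_width: 0.13
```

```bash
python3 - <<'E'
from h import *
s=sensors.sense(); print(s["moment"],s["contact_force"],s["tool_pos"],R.from_rotvec(s["ee_rot"]).as_matrix().round(3).tolist())
E
```

```text
[-0.09249601 -0.34707664 -0.03059944] [ 0.27012624 -0.05494833 -7.52267756] [595.63645343 241.80668257 145.86313144] [[0.037, 0.999, -0.025], [0.018, -0.026, -0.999], [-0.999, 0.037, -0.019]]
```

```bash
cat > pic.py <<'E'
from h import *
import sys
a=imaging.grab_frame("wrist")[:,:,::-1]; c=imaging.grab_frame("side")[:,:,::-1]
x0,y0=int(sys.argv[2]),int(sys.argv[3])
m=np.zeros((600,800,3),np.uint8); m[:600,:500]=cv2.resize(c[y0:y0+102,x0:x0+85],(500,600),interpolation=cv2.INTER_CUBIC); m[:260,505:800]=cv2.resize(a[60:340,100:420],(295,260)); 
b=imaging.grab_frame("scene")[:,:,::-1]; m[265:600,505:800]=cv2.resize(b[140:300,300:441],(295,335)); cv2.imwrite(sys.argv[1],m)
s=sensors.sense(); print(s["time_s"],s["moment"],s["contact_force"],s["tool_pos"])
E
python3 pic.py pics/l3.png 240 80
```

```text
15.9 [-0.09838297 -0.44080841  0.03164323] [ 1.43204832 -0.48984724 -6.20714807] [596.01819884 241.85781428 146.08198797]
```

View pics/l3.png

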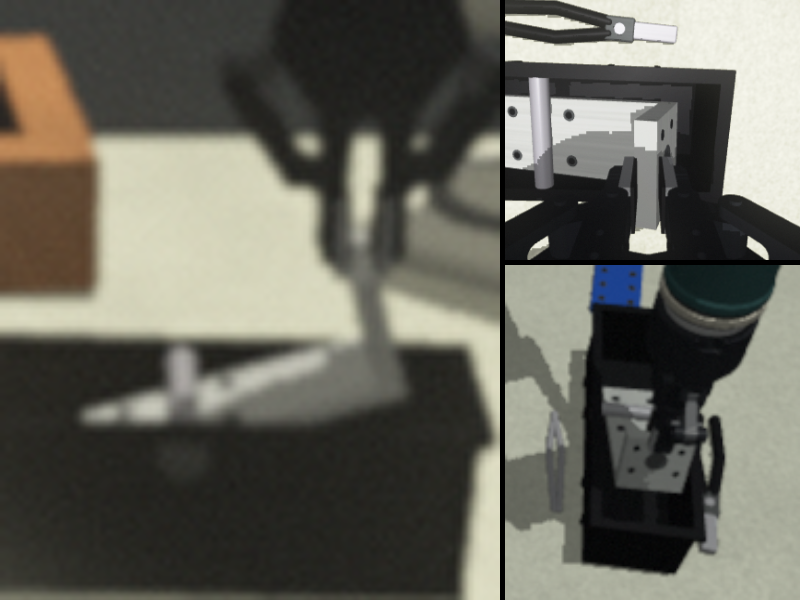

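The side crop shows the plate tilted about 15–17° with the upright still well between the pads. Next I draw it up its own slope over the +x end wall.

move_arm(increments=[-3,3,0,0,0,-6,7,0,0,0,-9,11,0,0,0,-11,16,1,0,0,-13,21,1,0,0,-15,26,1,0,0,-17,31,1,0,0,-19,36,2,0,0,-21,41,2,0,0,-23,46,2,0,0])

```text
time_s: 16.73
tool_pos: [641.8, 238.2, 171.2]
ee_rot: [1.26, 1.182, -1.191]
contact_force: [0.5, 0.0, -4.8]
grip_width: 0.136
```

move_arm(increments=[-2,5,0,0,0,-4,10,0,0,0,-6,15,0,0,0,-8,20,1,0,0,-10,25,1,0,0,-12,30,1,0,0,-14,35,1,0,0,-16,40,2,0,0,-18,45,2,0,0,-20,50,2,0,0])

```text
time_s: 17.57
tool_pos: [691.4, 234.4, 193.2]
ee_rot: [1.26, 1.182, -1.191]
contact_force: [0.0, 0.5, -3.7]
grip_width: 0.133
```

```bash
python3 - <<'E'
from h import *
s=sensors.sense(); print(s["moment"],s["contact_force"],s["tool_pos"],R.from_rotvec(s["ee_rot"]).as_matrix().round(3).tolist())
E
```

```text
[-0.03850008 -0.07776195  0.00183702] [ 0.03117277  0.47104703 -3.65203456] [691.38479617 234.39291642 193.20810825] [[0.039, 0.999, -0.026], [0.018, -0.026, -0.999], [-0.999, 0.038, -0.019]]
```

The plain end is now beyond the bar and the load is back to bracket weight only. Next I lift clear of the bin.

move_arm(increments=[-6,4,0,0,0,-12,8,0,0,0,-20,12,0,0,0,-28,16,0,0,0,-38,18,0,0,0,-48,20,0,0,0,-58,20,0,0,0,-66,20,0,0,0,-72,20,0,0,0,-75,20,0,0,0])

```text
time_s: 18.4
tool_pos: [708.8, 232.7, 270.8]
ee_rot: [1.261, 1.181, -1.189]
contact_force: [0.6, -0.3, -3.5]
grip_width: 0.125
```

```bash
python3 pic.py pics/l4.png 255 60
```

```text
18.55 [ 0.00252609 -0.05448138 -0.0061767 ] [ 0.03159377 -0.15768387 -3.32870734] [708.35488442 232.52224568 269.07924615]
```

View pics/l4.png

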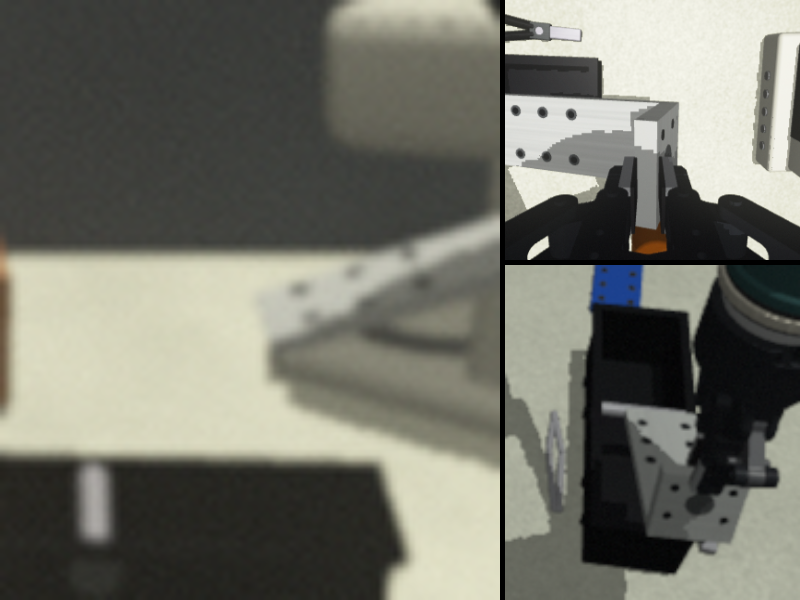

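The bracket is out, still tilted and secure. Next I carry it over to the breadboard, about z 265 and above the bottle, with soft ramps.

move_arm(increments=[0,-2,8,0,0,-1,-5,22,0,0,-1,-9,42,0,0,-2,-15,66,0,0,-2,-21,93,0,0,-3,-27,121,0,0,-3,-34,150,0,0,-4,-41,180,0,0,-4,-48,210,0,0,-5,-55,240,0,0])

```text
time_s: 19.38
tool_pos: [645.3, -8.6, 266.5]
ee_rot: [1.259, 1.183, -1.192]
contact_force: [0.5, -0.5, -3.7]
grip_width: 0.135
```

```bash
python3 - <<'E'
from h import *
s=sensors.sense(); print(s["contact_force"],s["grip_width"]); print(delta(s,[585,-248,262]))
c=cam("scene"); f=lambda x,y:(60+(x-402)/2.4,150+y/2.4)
for n,p,z in [("lens top",(505,93),67),("post_holder top",(721,70),78),("ph foot",(722,100),27),("laser near",(500,240),30),("swabjar",(0,0),0)]: print(n,onz(c,f(*p),z).round(0))
E
```

```text
[ 0.47893747 -0.46623564 -3.72631991] 0.13474818175878847
[ -1.97102926 -54.08152383 240.95646892]
lens top [ 489. -341.   67.]
post_holder top [ 456. -136.   78.]
ph foot [ 453. -142.   27.]
laser near [ 627. -314.   30.]
swabjar [  347. -1004.     0.]
```

move_arm(increments=[0,-7,30,0,0,0,-14,60,0,0,-1,-20,90,0,0,-1,-27,120,0,0,-1,-33,148,0,0,-2,-39,175,0,0,-2,-45,200,0,0,-2,-49,220,0,0,-2,-52,234,0,0,-2,-54,240,0,0])

```text
time_s: 20.22
tool_pos: [583.5, -249.6, 261.5]
ee_rot: [1.26, 1.182, -1.195]
contact_force: [-0.3, -0.6, -3.6]
grip_width: 0.127
```

```bash
cat > st.py <<'E'
from h import *
s=sensors.sense(); M=R.from_rotvec(s["ee_rot"]).as_matrix(); print(s["time_s"],s["tool_pos"].round(1),"F",s["contact_force"].round(1),"M",s["moment"].round(2),"g",round(s["grip_width"],3),M.round(3).tolist(),"yaw",np.degrees(np.arctan2(M[1,1],M[0,1])).round(2))
E
python3 st.py; python3 - <<'E'
from h import *
s=sensors.sense(); w=cam("wrist",s); im=imaging.grab_frame("wrist")[:,:,::-1]; cv2.imwrite("pics/w_b.png",im)
c=imaging.grab_frame("side")[:,:,::-1]; cv2.imwrite("pics/side_b.png",c)
# predict where stop bar +y end face edge appears, and scan along world x at several y for edges
g=im.mean(2)
for Y in (-190,-200,-210):
    xs=np.arange(360,430,0.5); v=[]
    for X in xs:
        p=proj(w,[X,Y,45]).round().astype(int); v.append(g[p[1],p[0]] if 0<=p[0]<512 and 0<=p[1]<384 else -1)
    d=np.diff(v); print(Y,[(float(xs[i]),int(d[i])) for i in np.where(abs(d)>25)[0]],proj(w,[397,Y,45]))
E
```

```text
20.2167 [ 583.5 -249.6  261.5] F [-0.3 -0.6 -3.6] M [-0.07 -0.11 -0.02] g 0.127 [[0.036, 0.999, -0.028], [0.017, -0.029, -0.999], [-0.999, 0.036, -0.018]] yaw -1.67
-190 [(361.0, 27), (362.5, 57), (367.0, -123), (368.0, -57), (381.5, 50), (382.5, 133), (391.0, 30), (395.5, -58), (396.5, -77), (405.5, -40)] [ 80.50575999 123.51763297]
-200 [(366.0, -34), (367.5, -62), (381.5, 66), (384.0, -30), (390.5, 46), (396.0, -43), (405.0, -26)] [ 82.00125152 132.57298742]
-210 [(366.5, -57), (367.5, -45), (381.0, 42), (382.0, 62), (395.5, -44), (406.0, -30)] [ 83.47559424 141.50028359]
```

move_arm(increments=[8,-2,0,-0.8,0,22,-5,1,-0.8,0,40,-9,1,-0.8,0,60,-13,1,-0.8,0,80,-17,2,-0.8,0,95,-21,2,-0.8,0,106,-24,2,-0.8,0,112,-26,3,-0.8,0,115,-26,3,-0.8,0,116,-26,3,-0.8,0])

```text
time_s: 21.15
tool_pos: [562.7, -247.8, 144.7]
ee_rot: [1.25, 1.189, -1.183]
contact_force: [-0.2, -0.5, -3.1]
grip_width: 0.134
```

move_arm(increments=[3,0,0,0,0,6,0,0,0,0,9,0,0,0,0,12,0,0,0,0,15,0,0,0,0,18,-1,0,0,0,21,-1,0,0,0,24,-1,0,0,0,27,-1,0,0,0,30,-1,0,0,0])

```text
time_s: 21.98
tool_pos: [563.0, -247.3, 114.6]
ee_rot: [1.25, 1.188, -1.183]
contact_force: [0.4, 1.3, -2.8]
grip_width: 0.128
```

```bash
python3 st.py
```

```text
21.9833 [ 563.  -247.3  114.6] F [ 0.4  1.3 -2.8] M [-0.01 -0.12 -0.04] g 0.128 [[0.037, 0.999, -0.013], [0.018, -0.014, -1.0], [-0.999, 0.037, -0.019]] yaw -0.81
```

move_arm(increments=[2,0,1,0,0,4,0,2,0,0,6,0,2,0,0,8,0,2,0,0,10,0,2,0,0,12,-1,2,0,0,14,-1,2,0,0,16,-1,2,0,0,18,-1,2,0,0,20,-1,2,0,0])

```text
time_s: 22.82
tool_pos: [562.9, -248.9, 94.4]
ee_rot: [1.25, 1.188, -1.183]
contact_force: [1.3, -0.2, -2.4]
grip_width: 0.134
```

```bash
python3 st.py
```

```text
22.8167 [ 562.9 -248.9   94.4] F [ 1.3 -0.2 -2.4] M [ 0.02 -0.17  0.03] g 0.134 [[0.038, 0.999, -0.013], [0.018, -0.014, -1.0], [-0.999, 0.037, -0.018]] yaw -0.81
```

move_arm(increments=[1,0,0,0,0,2,0,0,0,0,3,0,0,0,0,4,0,0,0,0,5,0,0,0,0,6,0,0,0,0,7,0,0,0,0,8,0,0,0,0,9,0,0,0,0,10,0,0,0,0])

```text
time_s: 23.65
tool_pos: [563.3, -248.8, 84.4]
ee_rot: [1.25, 1.188, -1.183]
contact_force: [0.9, -0.8, -0.9]
grip_width: 0.129
```

```bash
python3 st.py
```

```text
23.65 [ 563.3 -248.8   84.4] F [ 0.9 -0.8 -0.9] M [ 0.06 -0.04 -0.02] g 0.129 [[0.038, 0.999, -0.013], [0.018, -0.014, -1.0], [-0.999, 0.038, -0.018]] yaw -0.8
```

Board contact is taking the weight and the plate is settling towards flat. I'll continue in 1 mm and smaller steps.

move_arm(increments=[0.6,0,0,0,0,1.2,0,0,0,0,1.8,0,0,0,0,2.4,0,0,0,0,3,0,0,0,0,3.6,0,0,0,0,4.2,0,0,0,0,4.8,0,0,0,0,5.4,0,0,0,0,6,0,0,0,0])

```text
time_s: 24.48
tool_pos: [563.6, -248.8, 79.3]
ee_rot: [1.25, 1.188, -1.183]
contact_force: [-3.0, 1.5, 7.4]
grip_width: 0.131
```

```bash
python3 st.py
```

```text
24.4833 [ 563.6 -248.8   79.3] F [-3.   1.5  7.4] M [0.24 0.53 0.02] g 0.131 [[0.038, 0.999, -0.013], [0.018, -0.014, -1.0], [-0.999, 0.038, -0.018]] yaw -0.8
```

move_arm(increments=[0.5,0,0,0,0,1,0,0,0,0,1.5,0,0,0,0,2,0,0,0,0,2.5,0,0,0,0,3,0,0,0,0,3,0,0,0,0,3,0,0,0,0,3,0,0,0,0,3,0,0,0,0])

```text
time_s: 25.32
tool_pos: [564.1, -248.8, 79.2]
ee_rot: [1.25, 1.187, -1.182]
contact_force: [-5.9, 2.9, 15.3]
grip_width: 0.133
```

```bash
python3 st.py
```

```text
25.3167 [ 564.1 -248.8   79.2] F [-5.9  2.9 15.3] M [0.57 0.98 0.07] g 0.133 [[0.039, 0.999, -0.013], [0.018, -0.014, -1.0], [-0.999, 0.038, -0.018]] yaw -0.79
```

It is now flat on the base: hard contact, TCP 54 mm above the board. I'll relax the press, then open.

move_arm(increments=[0,0,0,0,0,-0.3,0,0,0,0,-0.3,0,0,0,0.2,-0.3,0,0,0,0.3,-0.3,0,0,0,0.4,-0.3,0,0,0,0.5,-0.3,0,0,0,0.5,-15,0,0,0,0.5,-40,0,0,0,0.5,-60,0,0,0,0.5])

```text
time_s: 26.15
tool_pos: [561.3, -249.7, 139.3]
ee_rot: [1.25, 1.189, -1.183]
contact_force: [1.3, -0.9, 0.7]
grip_width: 0.498
```

```bash
python3 st.py; python3 - <<'E'
from h import *
w=cam("wrist"); im=imaging.grab_frame("wrist"); cv2.imwrite("pics/w_laid.png",im[:,:,::-1]); g=im.mean(2)
def scan(A,B,z,n=300):
    t=np.linspace(0,1,n); P=[np.array([*(np.array(A)*(1-u)+np.array(B)*u),z]) for u in t]; v=[]
    for q in P:
        p=proj(w,q).round().astype(int); v.append(g[p[1],p[0]] if 0<=p[0]<512 and 0<=p[1]<384 else -1)
    d=np.diff(v); return [(P[i][:2].round(1).tolist(),int(d[i])) for i in np.where(abs(d)>30)[0]]
for Y in (-225,-235): print("upr x@",Y,scan((530,Y),(600,Y),85)); print("plain x@",Y,scan((385,Y),(450,Y),33))
for X in (440,480,520): print("base +y edge@",X,scan((X,-200),(X,-240),33))
print("upr +y",scan((557,-190),(557,-240),85))
E
```

```text
26.15 [ 561.3 -249.7  139.3] F [ 1.3 -0.9  0.7] M [-0.01  0.05  0.  ] g 0.498 [[0.037, 0.999, -0.013], [0.018, -0.014, -1.0], [-0.999, 0.037, -0.019]] yaw -0.79
upr x@ -225 [([556.0, -225.0], -67), ([557.2, -225.0], -38), ([557.9, -225.0], 119), ([569.8, -225.0], -139), ([570.5, -225.0], -58)]
plain x@ -225 [([387.6, -225.0], -49), ([419.1, -225.0], 47), ([420.0, -225.0], 65), ([435.7, -225.0], -30), ([436.5, -225.0], -34), ([442.8, -225.0], 51)]
upr x@ -235 [([532.6, -235.0], -44), ([550.8, -235.0], 55), ([555.8, -235.0], -66), ([556.9, -235.0], -44), ([557.6, -235.0], 121), ([569.6, -235.0], -141), ([570.3, -235.0], -54), ([572.4, -235.0], 41), ([576.4, -235.0], -36), ([591.1, -235.0], 32), ([591.8, -235.0], 31), ([595.8, -235.0], -44)]
plain x@ -235 [([387.4, -235.0], -50), ([419.1, -235.0], 52), ([420.0, -235.0], 55)]
base +y edge@ 440 [([440.0, -214.8], 38), ([440.0, -215.7], 90), ([440.0, -223.7], -64), ([440.0, -232.8], 74)]
base +y edge@ 480 [([480.0, -215.7], 37), ([480.0, -216.5], 93), ([480.0, -217.3], 62), ([480.0, -233.6], -54), ([480.0, -234.5], -30)]
base +y edge@ 520 [([520.0, -216.3], 37), ([520.0, -217.1], 126)]
upr +y [([557.0, -192.8], 38), ([557.0, -193.3], 39), ([557.0, -196.5], -30), ([557.0, -197.2], -42), ([557.0, -210.4], 41), ([557.0, -211.1], 141), ([557.0, -213.1], -54)]
```

It lies flat. Plain end is at x≈419.6 and outer face at ≈570 (length 150 checks). Yaw is about −1.1°, against a stop yaw of about −1°, and the centreline is ≈ −246.5, against a stop middle of ≈ −247. Next I shut the fingers and go behind the upright.

move_arm(increments=[0,16,-1,0,0,0,33,-1,0,0,0,33,-1,0,0,0,33,-1,0,0,20,33,-1,0,0,40,33,-1,0,0,60,33,-1,0,0,72,33,-1,0,0,79,33,-1,0,0,80,33,-1,0,0])

```text
time_s: 27.03
tool_pos: [598.9, -248.9, 64.0]
ee_rot: [1.25, 1.185, -1.181]
contact_force: [-0.5, -0.5, 0.9]
grip_width: -0.002
```

```bash
python3 st.py
```

```text
27.0333 [ 598.9 -248.9   64. ] F [-0.5 -0.5  0.9] M [-0.01 -0.03 -0.02] g -0.002 [[0.041, 0.999, -0.013], [0.016, -0.014, -1.0], [-0.999, 0.041, -0.017]] yaw -0.79
```

move_arm(increments=[8,-3,0,0,0,8,-6,0,0,0,8,-9,0,0,0,8,-12,0,0,0,8,-15,0,0,0,8,-17,0,0,0,8,-19,0,0,0,8,-21,0,0,0,8,-23,0,0,0,8,-25,0,0,0])

```text
time_s: 27.87
tool_pos: [575.1, -248.8, 55.9]
ee_rot: [1.251, 1.183, -1.18]
contact_force: [2.4, -0.5, 1.0]
grip_width: 0.001
```

```bash
python3 st.py; cat > scan.py <<'E'
from h import *
w=cam("wrist"); im=imaging.grab_frame("wrist"); cv2.imwrite("pics/w_now.png",im[:,:,::-1]); g=im.mean(2)
def scan(A,B,z,n=300):
    t=np.linspace(0,1,n); P=[np.array([*(np.array(A)*(1-u)+np.array(B)*u),z]) for u in t]; v=[]
    for q in P:
        p=proj(w,q).round().astype(int); v.append(g[p[1],p[0]] if 0<=p[0]<512 and 0<=p[1]<384 else -1)
    d=np.diff(v); return [(P[i][:2].round(1).tolist(),int(d[i])) for i in np.where(abs(d)>25)[0]]
for Y in (-222,-230): print("upr x@",Y,scan((530,Y),(580,Y),85)); print("plain x@",Y,scan((385,Y),(430,Y),33)); print("stop x@",Y,scan((375,Y),(405,Y),45))
for X in (430,520): print("base +y edge@",X,scan((X,-200),(X,-230),33))
E
python3 scan.py
```

```text
27.8667 [ 575.1 -248.8   55.9] F [ 2.4 -0.5  1. ] M [ 0.   -0.43 -0.05] g 0.001 [[0.043, 0.999, -0.013], [0.015, -0.014, -1.0], [-0.999, 0.043, -0.016]] yaw -0.79
upr x@ -222 [([547.6, -222.0], 47), ([547.9, -222.0], 36), ([559.6, -222.0], -52), ([559.9, -222.0], -88), ([560.4, -222.0], -39), ([560.8, -222.0], -25), ([561.1, -222.0], 36), ([562.8, -222.0], -27)]
plain x@ -222 []
stop x@ -222 []
upr x@ -230 [([559.6, -230.0], -47), ([562.1, -230.0], 36), ([562.8, -230.0], -33), ([568.0, -230.0], 46), ([572.0, -230.0], -26), ([572.3, -230.0], -25), ([575.2, -230.0], 31), ([579.2, -230.0], -44)]
plain x@ -230 []
stop x@ -230 []
base +y edge@ 430 []
base +y edge@ 520 [([520.0, -217.3], 76), ([520.0, -217.8], 64)]
```

move_arm(increments=[0,-2,0,0,0,0,-4,0,0,0,0,-6,0,0,0,0,-8,0,0,0,0,-9,0,0,0,0,-10,0,0,0,0,-10.5,0,0,0,0,-11,0,0,0,0,-11.5,0,0,0,0,-12,0,0,0])

```text
time_s: 28.75
tool_pos: [562.4, -248.5, 55.1]
ee_rot: [1.25, 1.184, -1.181]
contact_force: [3.1, 0.2, 2.2]
grip_width: -0.004
```

```bash
python3 st.py
```

```text
28.75 [ 562.4 -248.5   55.1] F [3.1 0.2 2.2] M [ 0.02 -0.34 -0.02] g -0.004 [[0.042, 0.999, -0.013], [0.016, -0.014, -1.0], [-0.999, 0.042, -0.016]] yaw -0.78
```

move_arm(increments=[0,-1,0,0,0,0,-1,0,0,0,0,-1.5,0,0,0,0,-1.5,0,0,0,0,-1.5,0,0,0,0,-2,0,0,0,0,-2,0,0,0,0,-2,0,0,0,0,-2,0,0,0,0,-2,0,0,0])

```text
time_s: 29.58
tool_pos: [561.2, -248.4, 55.1]
ee_rot: [1.251, 1.182, -1.18]
contact_force: [6.4, 0.6, -0.3]
grip_width: -0.001
```

```bash
python3 st.py
```

```text
29.5833 [ 561.2 -248.4   55.1] F [ 6.4  0.6 -0.3] M [ 0.1  -0.84  0.02] g -0.001 [[0.043, 0.999, -0.013], [0.016, -0.014, -1.0], [-0.999, 0.043, -0.016]] yaw -0.79
```

The force rises to 6.4 N with no more travel, at x = stop + 150 mm, so the plain end is against the stop. I'll back off and rise.

move_arm(increments=[0,5,0,0,0,0,15,0,0,0,0,25,0,0,0,-25,28,0,0,0,-60,28,0,0,0,-100,28,0,0,0,-140,5,0,0,0,-175,-35,0,0,0,-185,-75,0,0,0,-185,-100,0,0,0])

```text
time_s: 30.42
tool_pos: [454.4, -250.9, 239.7]
ee_rot: [1.249, 1.177, -1.177]
contact_force: [-0.4, -0.4, 0.7]
grip_width: -0.003
```

move_arm(increments=[0,-10,30,0,0,0,-10,50,0,0,0,-10,50,0,0,0,-10,50,0,0,0,-10,50,0,0,0,-10,50,0,0,0,-10,50,0,0,0,-10,50,0,0,0,-10,50,0,0,0,-10,50,0,0])

```text
time_s: 31.25
tool_pos: [444.0, -300.4, 238.5]
ee_rot: [1.249, 1.178, -1.177]
contact_force: [-0.8, 0.3, 0.5]
grip_width: 0.0
```

```bash
python3 st.py; python3 scan.py; python3 - <<'E'
from h import *
a=cv2.imread("pics/w_now.png"); b=imaging.grab_frame("side")[:,:,::-1]
m=np.zeros((600,800,3),np.uint8); m[:600,:420]=cv2.resize(a[40:340,60:270],(420,600)); m[:300,425:800]=cv2.resize(b[230:384,190:382],(375,300)); c=imaging.grab_frame("scene")[:,:,::-1]; m[305:600,425:800]=cv2.resize(c[100:330,50:342],(375,295)); cv2.imwrite("pics/fin.png",m)
E
```

```text
31.25 [ 444.  -300.4  238.5] F [-0.8  0.3  0.5] M [ 0.02 -0.03 -0.04] g 0.0 [[0.048, 0.999, -0.011], [0.012, -0.012, -1.0], [-0.999, 0.047, -0.013]] yaw -0.68
upr x@ -222 [([534.2, -222.0], 150), ([545.7, -222.0], -31), ([546.6, -222.0], -130), ([547.6, -222.0], -35)]
plain x@ -222 [([394.6, -222.0], -114), ([395.7, -222.0], 104)]
stop x@ -222 [([380.6, -222.0], 42), ([381.7, -222.0], 110), ([396.2, -222.0], -114), ([397.2, -222.0], 104)]
upr x@ -230 [([530.8, -230.0], 30), ([533.8, -230.0], 111), ([534.7, -230.0], 39), ([546.2, -230.0], -133), ([547.2, -230.0], -37)]
plain x@ -230 [([394.2, -230.0], -114), ([395.2, -230.0], 48), ([396.3, -230.0], 65), ([412.5, -230.0], -81), ([419.2, -230.0], 89)]
stop x@ -230 [([381.1, -230.0], 55), ([382.2, -230.0], 127), ([395.7, -230.0], -114), ([396.8, -230.0], 48), ([397.8, -230.0], 65)]
base +y edge@ 430 [([430.0, -200.0], -43), ([430.0, -215.3], 144), ([430.0, -216.4], 40)]
base +y edge@ 520 [([520.0, -217.2], 180)]
```

View pics/fin.png

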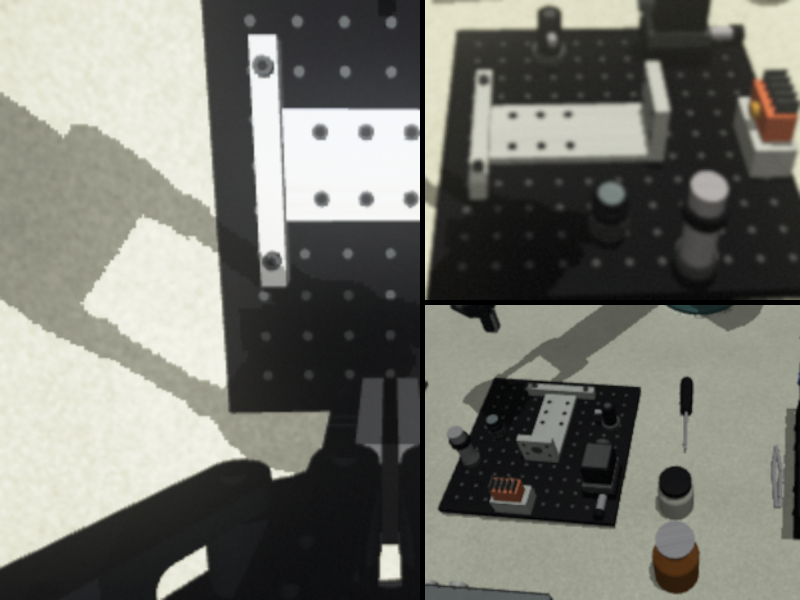

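The last picture shows the bracket lying flat with its plain end along the stop face. The joint runs from about (282,108) to (286,220), parallel to the bar, and is centred to within about 2 mm. The bystanders look unmoved. I'll hand in.

```bash
python3 -c "
from plant import ticket; print(ticket.close_job())"
```

```text
the job is handed in; nothing more can be done
None
```

The bracket is on the breadboard, flat on its base, with its plain end against the stop bar, and the job is handed in at about 31 s of the 72 s allowed.

**What I did**
- **Draw back:** I drew the upright about 34 mm back with a fingertip pressed on its top at about 10 N. The first drag slipped off with too little force and moved nothing, so I repeated it pressing harder.
- **Take out:** The tool can only point down, so I pinched the upright's top at 20 N and let the plate tip in the grip. It rested lightly under the bar, at about 4 N in the readings. Once tilted about 17°, rather than the 30° in the description, I drew it up and out over the +x end wall.
- **Lay and push:** I lowered it plain end first until it lay flat, then released it. Shut fingers behind the upright pushed it up to the stop, and I let go and moved clear.

**Last checks**
- **Contact with the stop:** The push force rose to 6.4 N with no more travel. The stop face measured x ≈ 396 mm and the bracket's outer face ≈ 546.5 mm, which fits the 150 mm length.
- **Squareness and position:** The bracket's yaw is about −1°, the same as the stop's. It sits about 2 mm or less from the middle of the bar.
- **Surroundings:** No force above about 15 N showed in any reading. That reading was the final press onto the board, just before release. Nothing else on or near the breadboard looks moved in the last pictures; I did not re-measure the bystanders.
- **One disagreement:** After laying it down, the upright's +y edge measured about 6 mm off the base's +y edge. I put this down to an edge misread in the picture and did not check it further.

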